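# Press a wax block home against the sprung plunger of a slicing jig

### The job

Pick up the green wax block and lay it flat and lengthwise in the channel of the aluminium slicing jig, its end still clear of the brass plunger. Then slide it along the channel against the sprung plunger until it meets both steel stop pads squarely, and finish while holding it there with a light steady push, still in the gripper, so the cut can be made; do not ram it. Leave the charcoal block, the brass weight and the oil bottle where they are.

Things in the scene. Friction and masses are not known exactly. Their poses are not given: they have to be found in the camera images.
- wax_mid (a point): centre of the loose green carving-wax block (34 mm along its x, 52 mm long along its y, 18 mm high, about 50 g), lying flat at the start on the fixed wooden work board, whose top is 34 mm above the table. z up.
- jig: fixed slicing jig: aluminium base plate 176 x 78 mm, 8 mm thick, origin in its underside near its middle, on the wooden work board (top 34 mm above the table). x runs along the channel in the direction of the push, towards the plunger; z up. The channel is 42 mm wide between two dark rails (4 mm high above the bed, outer faces at y = +-28 mm), open at its near end, x = -88 mm. A blue block at the far end, 54 mm wide, rises 24 mm above the bed.
- channel (a point): point on the bed of the channel (its floor, 8 mm above the wooden board), mid-width, 48 mm before the faces of the stop pads: a 52 mm block centred over it lies 10 mm clear of the plunger. Axes as the jig's.
- stop: the two fixed steel stop pads (each 14 mm wide, 16 mm high, at y = +-14.5 mm) on the blue block. Origin midway between them on their face, 9 mm above the bed; the face looks to -x. Axes as the jig's. A block pressed home has its centre 26 mm before this origin (x = -26 mm), at the same height.
- plunger (a joint): travel (m) of the sprung round-nosed brass plunger (9 mm thick, between the pads, 9 mm above the bed): 0 = out, nose 12 mm proud of the pads; grows as it is pressed in; 0.012 when the block meets the pads. The spring pushes back with 2.5 N at first, about 6.7 N at the pads, and drives the block back if let go.
- charcoal_mid (a point): centre of the loose black charcoal block (38 x 54 x 26 mm), a bystander near the wax block, on the board
- weight_mid (a point): centre of the loose brass weight (33 mm across, 44 mm high, standing), a bystander on the table behind the board
- bottle_mid (a point): centre of the loose brown oil bottle with black cap (32 mm across, 66 mm high, standing), a bystander on the table behind the board

How it is judged:
On the way:
1. the wax block lies flat and lengthwise in the channel, its end clear of the plunger, which is still out (y of wax_mid in the frame of stop between -0.0055 and 0.0055 m and z of wax_mid in the frame of stop between -0.004 and 0.004 m and angle between the y axis of wax_mid and the x axis of stop, either way round below 0.09 rad and angle between wax_mid's own z axis and vertical below 0.09 rad and x of wax_mid in the frame of stop between -0.085 and -0.038 m and value of joint plunger below 0.001 m), for 0.2 s.
At the end, for the whole second after the job is handed in: the wax block lies flat in the channel (4 mm, 5 degrees), lengthwise (5.5 mm off the middle, 5 degrees), has pushed the plunger in at least 10.5 mm, bears on the stop pads with over 1 N, is still, and the fingers still hold it (over 1 N) (y of wax_mid in the frame of stop between -0.0055 and 0.0055 m and z of wax_mid in the frame of stop between -0.004 and 0.004 m and angle between the y axis of wax_mid and the x axis of stop, either way round below 0.09 rad and angle between wax_mid's own z axis and vertical below 0.09 rad and value of joint plunger above 0.0105 m and contact force between wax_block and stop above 1 N and contact force between the fingers and wax_block above 1 N and linear speed of wax_block below 0.01 m/s); the arm keeps its last pose, push and grip.
It fails at once if the block is rammed against the stop pads (over 50 N) (contact force between wax_block and stop above 50 N).
It fails at once if a bystander is moved more than 25 mm or knocked over (distance of any of charcoal_mid, weight_mid, bottle_mid from where it was at the start of the episode above 0.025 m or angle between any of weight_mid, bottle_mid, charcoal_mid's own z axis and vertical above 0.5 rad).
It also fails if it takes over 51 s, if anything falls off the work surface, if the arm or the gripper's body presses on something with over 40 N, if the wrist force passes 120 N, or if a joint passes its speed limit or range.

### The arm

A 6-joint arm with a two-finger parallel gripper is mounted at the origin on a cart in front of the work surface, level with it; the furniture and walls round the work are solid. World frame = base frame: x ahead of the robot, y to its left, z up, the work surface at z = 0. Lengths are in m, angles in rad, forces in N, time in s.
With the tool pointing down it reaches from about 0.375 to 0.9 m from the base axis. Payload 3.1 kg.
Tool frame: the origin (TCP) lies at the very end of the fingers, on their centre line; the grasp point (between the pads) lies 19 mm behind it; z points along the fingers, y is the line along which they close (so a half turn about z gives the same grasp; the last joint's range is limited). The gripper opens to 87 mm and grips with 3 to 60 N. Pads are 19 mm wide; open, the fingers measure 117 mm over their backs; the gripper's body (75 mm by 190 mm) begins 51 mm behind the grasp point.
Start: joints at [-1.325, 0.527, 1.433, -0, 1.181, -0.178], TCP at [0.257, -0.57, 0.223] pointing down, gripper open.
Joint ranges: [-3.08, 3.08], [-0.75, 2.2], [0.22, 2.44], [-1.43, 4.57], [0, 2.65], [-2.85, 2.85]. Speed limits (rad/s): [2.79, 2.79, 3.14, 3.14, 3.14, 3.14].

### API

Orientations are given as a unit quaternion [x, y, z, w].
In Python, from rig import status, viewer, robot gives the robot as it stands.
- The arm moves only by the tool arm_command, never from a script. Its arguments are lists of equal length, an entry for each row: "delta_rot": the turn, a rotation vector about the tool's x, y, z in degrees, a list of three; "delta_pos": the shift along the tool's x, y, z in m, a list of three; "gripper": the closure, from -1 (fully open) to 1 (shut). In form: {"delta_rot": [[rx, ry, rz], ...], "delta_pos": [[dx, dy, dz], ...], "gripper": [gripper, ...]}. A call has 1 to 12 rows; each row is the pose to reach, as a shift and turn from the pose commanded when the call began, along the tool's axes at that moment; what a row does not reach only later rows make up. A row lasts 1/12 s, in which the tool goes at most 41.7 mm and 7.16 degrees, less where a joint would pass 70% of its speed; a pose out of reach is approached as far as the arm can. A call with a gripper value outside its range is refused whole. The fingers move at their own pace and stop on an object; "grip_force" is the grip in N (left out, the last holds). Time passes only in rows, so rows that repeat a pose let the fingers close. It gives the time, the measured TCP pose, the force, the opening and the grip force at its end, in the units of the state.
- status.get_obs(): the state, without advancing time (a new reading comes with each control period).
- viewer.camera(name): name is "scene" or "top" or "wrist"; returns a dict with "pixels" (420x560x3 uint8, blue, green, red), "fx", "fy", "cx", "cy" (pixels), "k1" (the pictures are not rectified: a ray, as slopes to the right and down, at radius r is drawn at 1 + k1 r^2 times it, then the intrinsics apply), "pose" (4x4, takes a point from camera to world coordinates); the wrist camera has in their place "mount" (4x4, takes a point from camera to tool coordinates, whose origin is the TCP and whose axes are the flange's). Camera axes: x right, y down, z forward; pixel columns grow to the right and rows downward; lengths in m; the calibration is good to about 2 mm. A picture is of the moment at which its call begins: read the wrist's pose just before it. There is no depth.
- robot.hand_in(): hands the job in; it is judged then, once.
The state is a dict: "time": time; "q": joint angles; "joint_velocities": joint speeds; "joint_torque": joint torques, N m; "position": TCP position; "tool_rot": TCP orientation; "ft_force": force on the tool from outside, world axes, zero at the start; "moment": the same for the moment, N m; "grip_width": finger opening in m; "grip_force": force on a finger pad.
Only numpy, scipy, OpenCV 4.12 (cv2) and the standard library are available. Lean on these libraries where they do the work, as an engineer would, in place of code of your own. Each camera call takes 0.05 s, during which the arm holds its last target. There are 200 camera calls.

## Working session

There is one attempt and no reset: what is moved stays moved. The work goes in short steps, Python scripts to look and compute and a tool call to move; the robot and the scene stay as the last step left them, time stands still between calls to the robot, and variables do not carry over. Pictures are saved under pics/ and viewed, at most 10 in all, crops included, and the job is handed in when it is done.

Besides the shell and the picture viewer there is one more tool, called after "Call:" by a JSON object that holds its "method" and its "body", one argument or row to a line. arm_command: Moves the arm, as the interface text tells. Its arguments: {"type":"object","properties":{"delta_rot":{"type":"array","items":{"type":"array","items":{"type":"number"}}},"delta_pos":{"type":"array","items":{"type":"array","items":{"type":"number"}}},"gripper":{"type":"array","items":{"type":"number"}},"grip_force":{"type":"number"}},"required":["delta_rot","delta_pos","gripper"]}

```bash
mkdir -p pics; ls; cat > h.py <<'E'
import numpy as np, cv2
from rig import status, viewer, robot
from scipy.spatial.transform import Rotation as R
def ray(c,px,pose):
    px=np.atleast_2d(np.array(px,float))
    d=np.stack([(px[:,0]-c['cx'])/c['fx'],(px[:,1]-c['cy'])/c['fy']],1)
    u=d.copy()
    for _ in range(20): u=d/(1+c['k1']*(u**2).sum(1,keepdims=True))
    v=np.c_[u,np.ones(len(u))]@pose[:3,:3].T
    return pose[:3,3],v
def plane(c,px,z,pose=None):
    o,v=ray(c,px,c['pose'] if pose is None else pose)
    return o+v*((z-o[2])/v[:,2])[:,None]
def tool(s):
    T=np.eye(4);T[:3,:3]=R.from_quat(s['tool_rot']).as_matrix();T[:3,3]=s['position'];return T
E
python3 - <<'E'
from h import *
s=status.get_obs();print(s)
for n in('top','scene'):
    c=viewer.camera(n);cv2.imwrite(f'pics/{n}0.png',c['pixels']);print(n,c['fx'],c['cx'],c['cy'],c['k1'],np.round(c['pose'],3).tolist())
E
```

```text
pics
{'time': 0.0, 'q': array([-1.32549448e+00,  5.28484535e-01,  1.43390444e+00,  1.93854538e-06,
        1.18135510e+00, -1.78513693e-01]), 'joint_velocities': array([ 0.00103829,  0.00066853, -0.0011825 ,  0.00103365, -0.00131688,
       -0.00089843]), 'joint_torque': array([ 9.18484366e-04, -4.40040708e+01, -1.76593781e+01,  6.35178178e-02,
        5.82807348e-02, -1.65660977e-04]), 'position': array([ 0.25686691, -0.56898207,  0.22155965]), 'tool_rot': array([ 9.77630954e-01,  2.10324894e-01, -3.50199165e-05, -1.07514169e-03]), 'ft_force': array([-0.58823615,  0.39192824,  0.61368328]), 'moment': array([0.05541459, 0.03450492, 0.04982833]), 'grip_force': 0.0, 'grip_width': 0.08672524515889411}
top 451.80737833386354 285.0978265584733 207.18672299396886 0.0017566836126503402 [[0.018, -0.999, 0.049, 0.479], [-1.0, -0.017, 0.024, -0.058], [-0.023, -0.049, -0.999, 0.944], [0.0, 0.0, 0.0, 1.0]]
scene 404.92957958413155 273.00877834764526 210.20229053887792 0.029444031428345924 [[-0.885, -0.204, 0.419, 0.147], [-0.466, 0.347, -0.814, 0.687], [0.021, -0.915, -0.402, 0.442], [0.0, 0.0, 0.0, 1.0]]
```

View pics/top0.png

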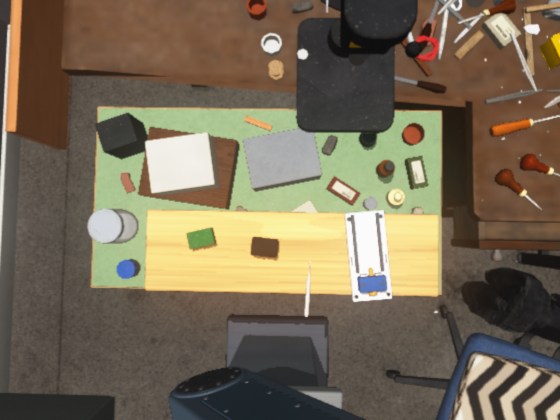

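View pics/scene0.png

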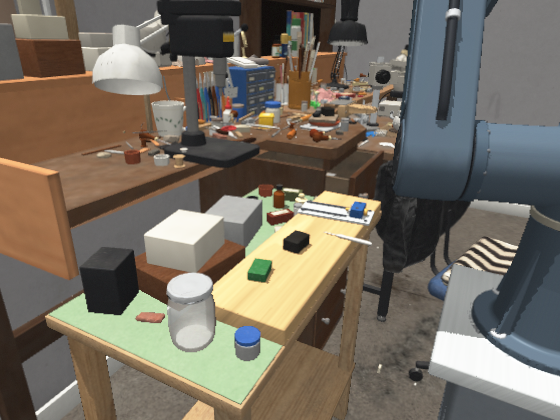

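The top view shows the green wax at (201,239), charcoal at (265,248), and the jig around (368,255). The blue stop block is at (372,284), so the push runs down the image, towards the robot. The scene view agrees.

```bash
python3 - <<'E'
from h import *
c=viewer.camera('top');im=c['pixels'];hsv=cv2.cvtColor(im,cv2.COLOR_BGR2HSV)
def blob(lo,hi,x0,x1,y0,y1,z,n):
    m=cv2.inRange(hsv,lo,hi);k=np.zeros_like(m);k[y0:y1,x0:x1]=m[y0:y1,x0:x1]
    cs=cv2.findContours(k,cv2.RETR_EXTERNAL,cv2.CHAIN_APPROX_NONE)[0];q=max(cs,key=cv2.contourArea)
    b=cv2.boxPoints(cv2.minAreaRect(q));w=plane(c,b,z)
    print(n,b.round(1).tolist(),w.mean(0).round(4),np.linalg.norm(np.diff(w,axis=0),axis=1).round(4),np.degrees(np.arctan2(*(w[1]-w[0])[1::-1])).round(1),np.degrees(np.arctan2(*(w[2]-w[1])[1::-1])).round(1))
blob((45,90,20),(80,255,200),180,225,220,260,.052,'wax')
blob((0,0,0),(180,255,70),245,285,230,265,.060,'char')
blob((105,120,60),(130,255,255),345,400,265,305,.066,'blue')
blob((0,0,120),(180,60,255),335,400,195,310,.042,'jig')
cv2.imwrite('pics/topz.png',cv2.resize(im[200:310,160:410],None,fx=3.2,fy=3.2,interpolation=cv2.INTER_CUBIC))
E
```

```text
wax [[186.89999389648438, 233.39999389648438], [210.3000030517578, 228.0], [213.60000610351562, 242.39999389648438], [190.3000030517578, 247.8000030517578]] [0.4592 0.1296 0.052 ] [0.0476 0.0292 0.0475] -76.0 -165.5Traceback (most recent call last):
  File "<stdin>", line 9, in <module>
  File "<stdin>", line 5, in blob
ValueError: max() iterable argument is empty
```

```bash
cat > m.py <<'E'
from h import *
c=viewer.camera('top');im=c['pixels'];hsv=cv2.cvtColor(im,cv2.COLOR_BGR2HSV)
print(hsv[248,265],hsv[284,372],hsv[239,201],hsv[285,352])
def blob(lo,hi,x0,x1,y0,y1,z,n):
    m=cv2.inRange(hsv,lo,hi);k=np.zeros_like(m);k[y0:y1,x0:x1]=m[y0:y1,x0:x1]
    k=cv2.morphologyEx(k,cv2.MORPH_CLOSE,np.ones((3,3)))
    cs=cv2.findContours(k,cv2.RETR_EXTERNAL,cv2.CHAIN_APPROX_NONE)[0]
    if not cs: return print(n,'none')
    q=max(cs,key=cv2.contourArea)
    b=cv2.boxPoints(cv2.minAreaRect(q));w=plane(c,b,z)
    print(n,b.round(1).tolist(),w.mean(0).round(4),np.linalg.norm(np.diff(w,axis=0),axis=1).round(4),np.degrees(np.arctan2(*(w[1]-w[0])[1::-1])).round(1),np.degrees(np.arctan2(*(w[2]-w[1])[1::-1])).round(1))
blob((40,60,10),(85,255,255),180,225,222,260,.052,'wax')
blob((0,0,0),(180,255,100),245,285,230,265,.060,'char')
blob((105,120,60),(130,255,255),345,400,265,305,.066,'blue')
blob((0,0,100),(180,70,255),335,400,205,310,.042,'jig')
cv2.imwrite('pics/topz.png',cv2.resize(im[200:310,160:410],None,fx=3.2,fy=3.2,interpolation=cv2.INTER_CUBIC))
E
python3 m.py
```

```text
[ 14 136 105] [110 132 197] [ 47 133 151] [ 23   4 246]
wax [[186.39999389648438, 233.39999389648438], [210.60000610351562, 227.39999389648438], [214.39999389648438, 242.39999389648438], [190.10000610351562, 248.5]] [0.4591 0.1294 0.052 ] [0.0496 0.0307 0.0495] -75.0 -164.4
char none
blue [[359.0, 278.29998779296875], [384.1000061035156, 275.8999938964844], [385.3999938964844, 288.8999938964844], [360.20001220703125, 291.29998779296875]] [ 0.378  -0.2074  0.066 ] [0.0484 0.0247 0.0484] -83.4 -174.1
jig [[335.0, 205.0], [399.0, 205.0], [399.0, 309.0], [335.0, 309.0]] [ 0.4279 -0.2008  0.042 ] [0.1269 0.2047 0.1255] -89.0 -179.7
```

View pics/topz.png

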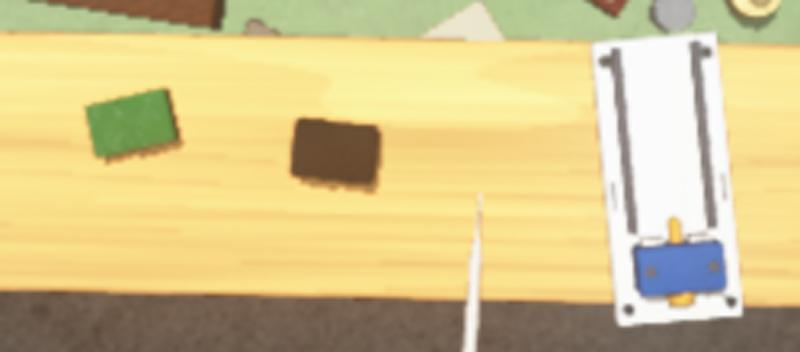

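The zoom shows the white jig plate with corners at about (345,214), (384,210), (392,298) and (353,301). The plunger is below the channel, pointing up. The brass weight is at (397,198), beyond the open end.

```bash
cat >> m.py <<'E'
print('---')
blob((0,0,150),(180,28,255),338,400,205,310,.042,'jig')
P=plane(c,[[160+594/3.2,200+44/3.2],[160+716/3.2,200+33/3.2],[160+742/3.2,200+313/3.2],[160+618/3.2,200+325/3.2]],.042)
print(P.round(4).tolist(),P.mean(0),np.linalg.norm(np.diff(P,axis=0),axis=1), np.degrees(np.arctan2(*((P[2]+P[3]-P[0]-P[1])[1::-1]))))
# sideways: blue block centre line
print(status.get_obs()['time'])
E
python3 m.py | sed -n '/---/,$p'
```

```text
---
jig [[344.0, 206.8000030517578], [383.5, 203.39999389648438], [391.70001220703125, 298.29998779296875], [352.20001220703125, 301.70001220703125]] [ 0.4365 -0.2024  0.042 ] [0.0787 0.1877 0.0778] -84.1 -174.7
[[0.5122, -0.1577, 0.042], [0.5203, -0.2332, 0.042], [0.3482, -0.2503, 0.042], [0.3393, -0.1744, 0.042]] [ 0.43000576 -0.20391869  0.042     ] [0.07593066 0.17297468 0.07646355] -174.40450604887866
0.25
```

```bash
cat >> h.py <<'E'
def go(p,yaw):
    "tool-axes shift and rotvec(deg) from measured pose to point-down pose with tool x at yaw (deg)"
    s=status.get_obs();T=tool(s);Rt=R.from_euler('z',yaw,degrees=True)*R.from_euler('x',180,degrees=True)
    print('t',round(s['time'],2),'dpos',(T[:3,:3].T@(np.array(p)-T[:3,3])).round(4).tolist(),'drot',np.degrees((R.from_matrix(T[:3,:3]).inv()*Rt).as_rotvec()).round(2).tolist())
E
python3 -c "
from h import *
go([.459,.1295,.2],105.5)"
```

```text
t 0.25 dpos [0.4716, -0.5539, 0.0228] drot [-0.04, -0.05, -81.22]
```

Call:
{"method": "arm_command", "body": {
  "delta_rot": [
    [0, 0, -81.2],
    [0, 0, -81.2],
    [0, 0, -81.2],
    [0, 0, -81.2],
    [0, 0, -81.2],
    [0, 0, -81.2],
    [0, 0, -81.2],
    [0, 0, -81.2],
    [0, 0, -81.2],
    [0, 0, -81.2],
    [0, 0, -81.2],
    [0, 0, -81.2]
  ],
  "delta_pos": [
    [0.0393, -0.0462, 0.002],
    [0.0786, -0.0923, 0.004],
    [0.118, -0.1385, 0.006],
    [0.157, -0.1846, 0.008],
    [0.1965, -0.231, 0.01],
    [0.236, -0.277, 0.012],
    [0.275, -0.323, 0.014],
    [0.314, -0.369, 0.016],
    [0.354, -0.415, 0.018],
    [0.393, -0.4615, 0.02],
    [0.432, -0.508, 0.022],
    [0.4716, -0.5539, 0.0228]
  ],
  "gripper": [-1, -1, -1, -1, -1, -1, -1, -1, -1, -1, -1, -1]
}}

```text
time: 1.25
position: [0.396, -0.0878, 0.2064]
tool_rot: [0.604, 0.797, 0.0, 0.0]
ft_force: [1.2, -0.4, -0.5]
grip_width: 0.0873
grip_force: 0.0
```

```bash
python3 -c "
from h import *
print(status.get_obs()['position']);go([.459,.1295,.2],105.5)"
```

```text
[ 0.39603857 -0.0877858   0.20642414]
t 1.25 dpos [0.1921, 0.1195, 0.0064] drot [0.03, 0.03, 0.23]
```

Call:
{"method": "arm_command", "body": {
  "delta_rot": [
    [0, 0, 0],
    [0, 0, 0],
    [0, 0, 0],
    [0, 0, 0],
    [0, 0, 0],
    [0, 0, 0],
    [0, 0, 0],
    [0, 0, 0],
    [0, 0, 0],
    [0, 0, 0]
  ],
  "delta_pos": [
    [0.03, 0.02, 0],
    [0.06, 0.04, 0],
    [0.09, 0.06, 0],
    [0.12, 0.08, 0],
    [0.15, 0.1, 0],
    [0.18, 0.115, 0],
    [0.192, 0.1195, 0],
    [0.192, 0.1195, 0],
    [0.192, 0.1195, 0],
    [0.192, 0.1195, 0]
  ],
  "gripper": [-1, -1, -1, -1, -1, -1, -1, -1, -1, -1]
}}

```text
time: 2.08
position: [0.4595, 0.1268, 0.2061]
tool_rot: [0.605, 0.796, -0.0, -0.0]
ft_force: [0.8, -0.8, -0.8]
grip_width: 0.0871
grip_force: 0.0
```

```bash
cat > w.py <<'E'
from h import *
import sys
s=status.get_obs();c=viewer.camera('wrist');W=tool(s)@c['mount'];im=c['pixels'];cv2.imwrite(f'pics/{sys.argv[1]}.png',im)
hsv=cv2.cvtColor(im,cv2.COLOR_BGR2HSV);print(s['position'],c['mount'].round(3).tolist())
np.savez('w.npz',W=W,im=im,**{k:c[k] for k in('fx','fy','cx','cy','k1')})
E
cat > wax.py <<'E'
from w import *
k=cv2.morphologyEx(cv2.inRange(hsv,(40,60,10),(85,255,255)),cv2.MORPH_OPEN,np.ones((3,3)))
q=max(cv2.findContours(k,cv2.RETR_EXTERNAL,cv2.CHAIN_APPROX_NONE)[0],key=cv2.contourArea)
z=float(sys.argv[2]);b=cv2.boxPoints(cv2.minAreaRect(q));w=plane(c,b,z,W)
print(b.round().tolist(),w.round(4).tolist(),w.mean(0).round(4))
for i in(0,1): d=w[i+1]-w[i];print(np.linalg.norm(d).round(4),np.degrees(np.arctan2(d[1],d[0])).round(2))
E
python3 wax.py wr1 .052
```

```text
[0.45945615 0.12675843 0.20614918] [[-0.0, -0.97, -0.243, 0.066], [1.0, -0.0, 0.001, -0.0], [-0.001, -0.243, 0.97, -0.163], [0.0, 0.0, 0.0, 1.0]]
[[362.0, 95.0], [395.0, 5.0], [532.0, 55.0], [499.0, 145.0]] [[0.5118, 0.2531, 0.052], [0.5159, 0.3419, 0.052], [0.6687, 0.3407, 0.052], [0.6735, 0.2467, 0.052]] [0.5925 0.2956 0.052 ]
0.0889 87.42
0.1528 -0.44
```

View pics/wr1.png

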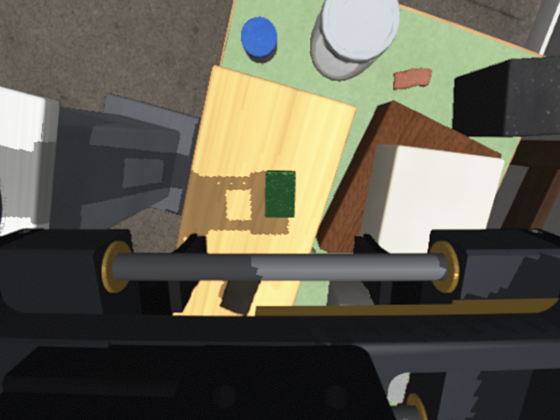

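The wrist view shows the wax at (280,193), fully visible and nearly square to the tool. I'll restrict the mask to that patch.

```bash
cat > wax.py <<'E'
from h import *
import sys
def wax(box,z):
    f=np.load('w.npz');im=f['im'];hsv=cv2.cvtColor(im,cv2.COLOR_BGR2HSV);x0,x1,y0,y1=box
    m=cv2.inRange(hsv,(50,110,10),(90,255,255));k=np.zeros_like(m);k[y0:y1,x0:x1]=m[y0:y1,x0:x1]
    q=max(cv2.findContours(k,cv2.RETR_EXTERNAL,cv2.CHAIN_APPROX_NONE)[0],key=cv2.contourArea)[:,0]
    w=plane(f,q,z,f['W']);r=cv2.minAreaRect((w[:,:2]*1e3).astype(np.float32));b=cv2.boxPoints(r)
    print('px',q.min(0),q.max(0),'ctr',np.round(r[0],1),'size',np.round(r[1],1))
    for i in(0,1): d=b[i+1]-b[i];print(np.linalg.norm(d).round(1),np.degrees(np.arctan2(d[1],d[0])).round(2))
wax(eval(sys.argv[1]),float(sys.argv[2]))
E
python3 wax.py 240,320,150,235 .052; python3 -c "
from h import *
f=np.load('w.npz');print(cv2.cvtColor(f['im'],cv2.COLOR_BGR2HSV)[[193,193,193,172,214],[266,280,292,280,280]])"
```

```text
px [266 171] [294 216] ctr [458.4 130.6] size [31. 51.]
51.0 -75.18
31.0 14.82
[[ 60 119  79]
 [ 64 140  80]
 [ 65 149  77]
 [ 66 153 105]
 [ 65 148  81]]
```

```bash
python3 -c "
from h import *
go([.4587,.1303,.0405],105)"
```

```text
t 2.13 dpos [0.004, 0.0003, 0.1657] drot [-0.03, 0.01, 0.43]
```

Call:
{"method": "arm_command", "body": {
  "delta_rot": [
    [0, 0, 0.4],
    [0, 0, 0.4],
    [0, 0, 0.4],
    [0, 0, 0.4],
    [0, 0, 0.4],
    [0, 0, 0.4],
    [0, 0, 0.4],
    [0, 0, 0.4],
    [0, 0, 0.4],
    [0, 0, 0.4]
  ],
  "delta_pos": [
    [0.004, 0, 0.03],
    [0.004, 0, 0.06],
    [0.004, 0, 0.09],
    [0.004, 0, 0.115],
    [0.004, 0, 0.135],
    [0.004, 0, 0.145],
    [0.004, 0, 0.15],
    [0.004, 0, 0.155],
    [0.004, 0, 0.155],
    [0.004, 0, 0.155]
  ],
  "gripper": [-1, -1, -1, -1, -1, -1, -1, -1, -1, -1]
}}

```text
time: 2.97
position: [0.4592, 0.1308, 0.0517]
tool_rot: [0.609, 0.794, 0.0, 0.0]
ft_force: [-0.2, -0.6, -0.1]
grip_width: 0.0871
grip_force: 0.0
```

```bash
python3 -c "
from h import *
print(status.get_obs()['position']);go([.4587,.1303,.0405],105)"
```

```text
[0.45918966 0.13075864 0.05172132]
t 2.97 dpos [-0.0003, -0.0006, 0.0112] drot [0.05, 0.01, 0.03]
```

Call:
{"method": "arm_command", "body": {
  "delta_rot": [
    [0, 0, 0],
    [0, 0, 0],
    [0, 0, 0],
    [0, 0, 0],
    [0, 0, 0],
    [0, 0, 0],
    [0, 0, 0],
    [0, 0, 0],
    [0, 0, 0],
    [0, 0, 0],
    [0, 0, 0],
    [0, 0, 0]
  ],
  "delta_pos": [
    [0, 0, 0.004],
    [0, 0, 0.008],
    [0, 0, 0.011],
    [0, 0, 0.011],
    [0, 0, 0.011],
    [0, 0, 0.011],
    [0, 0, 0.011],
    [0, 0, 0.011],
    [0, 0, 0.011],
    [0, 0, 0.011],
    [0, 0, 0.011],
    [0, 0, 0.011]
  ],
  "gripper": [-1, -1, -1, -1, 0, 0.1, 1, 1, 1, 1, 1, 1],
  "grip_force": 25
}}

```text
time: 3.97
position: [0.4587, 0.1312, 0.0403]
tool_rot: [0.608, 0.794, -0.0, -0.0]
ft_force: [-0.8, -0.9, -0.2]
grip_width: 0.0415
grip_force: 0.0
```

Call:
{"method": "arm_command", "body": {
  "delta_rot": [
    [0, 0, 0],
    [0, 0, 0],
    [0, 0, 0],
    [0, 0, 0],
    [0, 0, 0],
    [0, 0, 0]
  ],
  "delta_pos": [
    [0, 0, 0],
    [0, 0, 0],
    [0, 0, 0],
    [0, 0, 0],
    [0, 0, 0],
    [0, 0, 0]
  ],
  "gripper": [1, 1, 1, 1, 1, 1]
}}

```text
time: 4.47
position: [0.4587, 0.1312, 0.0403]
tool_rot: [0.608, 0.794, -0.0, -0.0]
ft_force: [-0.1, 0.1, -0.2]
grip_width: 0.0334
grip_force: 25.0
```

Call:
{"method": "arm_command", "body": {
  "delta_rot": [
    [0, 0, 0],
    [0, 0, 0],
    [0, 0, 0],
    [0, 0, 0],
    [0, 0, 0],
    [0, 0, 0]
  ],
  "delta_pos": [
    [0, 0, -0.01],
    [0, 0, -0.03],
    [0, 0, -0.06],
    [0, 0, -0.09],
    [0, 0, -0.115],
    [0, 0, -0.12]
  ],
  "gripper": [1, 1, 1, 1, 1, 1]
}}

```text
time: 4.97
position: [0.4611, 0.1314, 0.1646]
tool_rot: [0.608, 0.794, 0.003, 0.003]
ft_force: [1.1, 0.1, -0.5]
grip_width: 0.034
grip_force: 25.0
```

```bash
python3 -c "
from h import *
print(status.get_obs()['position'],status.get_obs()['grip_width']);go([.485,-.1985,.16],185.3)"
```

```text
[0.46107169 0.13142395 0.16457563] 0.033985152859840426
t 4.97 dpos [-0.3248, -0.0628, 0.0046] drot [0.32, 0.41, -80.21]
```

Call:
{"method": "arm_command", "body": {
  "delta_rot": [
    [0, 0, -6.5],
    [0, 0, -13],
    [0, 0, -19.5],
    [0, 0, -26],
    [0, 0, -32.5],
    [0, 0, -39],
    [0, 0, -45.5],
    [0, 0, -52],
    [0, 0, -58.5],
    [0, 0, -65],
    [0, 0, -71.5],
    [0, 0, -78]
  ],
  "delta_pos": [
    [-0.02, -0.004, 0],
    [-0.045, -0.009, 0],
    [-0.075, -0.015, 0],
    [-0.105, -0.021, 0],
    [-0.135, -0.027, 0],
    [-0.165, -0.033, 0],
    [-0.195, -0.039, 0],
    [-0.225, -0.044, 0],
    [-0.255, -0.05, 0],
    [-0.285, -0.056, 0],
    [-0.31, -0.061, 0],
    [-0.325, -0.063, 0]
  ],
  "gripper": [1, 1, 1, 1, 1, 1, 1, 1, 1, 1, 1, 1]
}}

```text
time: 5.97
position: [0.4823, -0.2019, 0.16]
tool_rot: [-0.029, 1.0, -0.0, 0.0]
ft_force: [0.6, 0.6, 0.1]
grip_width: 0.0338
grip_force: 25.0
```

Call:
{"method": "arm_command", "body": {
  "delta_rot": [
    [0, 0, -2.2],
    [0, 0, -2.2],
    [0, 0, -2.2],
    [0, 0, -2.2],
    [0, 0, -2.2]
  ],
  "delta_pos": [
    [0, 0, 0],
    [0, 0, 0],
    [0, 0, 0],
    [0, 0, 0],
    [0, 0, 0]
  ],
  "gripper": [1, 1, 1, 1, 1]
}}

```text
time: 6.38
position: [0.4821, -0.1981, 0.1601]
tool_rot: [-0.046, 0.999, 0.0, -0.0]
ft_force: [1.2, 0.6, -0.4]
grip_width: 0.0335
grip_force: 25.0
```

```bash
python3 w.py wr2; python3 -c "
from h import *
s=status.get_obs();print(s['position'],s['grip_width'],s['q']);go([.485,-.1985,.16],185.3)"
```

```text
[ 0.48209842 -0.1981287   0.16011615] [[-0.0, -0.97, -0.244, 0.066], [1.0, -0.0, -0.0, -0.0], [0.0, -0.244, 0.97, -0.163], [0.0, 0.0, 0.0, 1.0]]
[ 0.48222718 -0.19817913  0.16017928] 0.03332057659658477 [-6.04491900e-01  4.78142874e-01  1.75398741e+00  4.54682264e-05
  9.10095826e-01 -2.26800128e+00]
t 6.43 dpos [-0.0027, -0.0006, 0.0002] drot [0.02, -0.03, 0.01]
```

View pics/wr2.png

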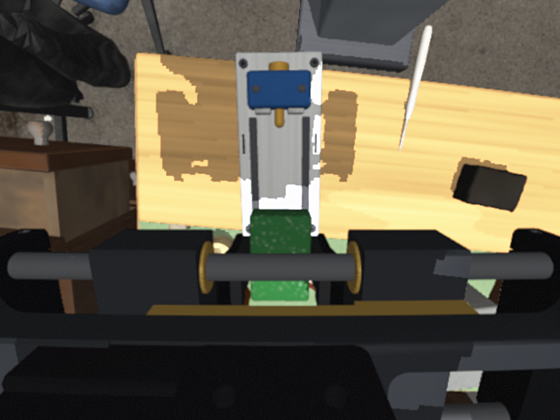

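The wrist view shows the jig square ahead: blue block (248–310, 70–108), steel pads just below at row ~111, plunger nose at (279,126), rails at x≈253 and 305. The wax is held straight at x≈250–310.

```bash
cat > j.py <<'E'
from h import *
f=np.load('w.npz');im=f['im'];hsv=cv2.cvtColor(im,cv2.COLOR_BGR2HSV);g=lambda p,z:plane(f,p,z,f['W'])
def fit(lo,hi,box,z,n):
    x0,x1,y0,y1=box;m=cv2.inRange(hsv,lo,hi);k=np.zeros_like(m);k[y0:y1,x0:x1]=m[y0:y1,x0:x1]
    q=max(cv2.findContours(k,cv2.RETR_EXTERNAL,cv2.CHAIN_APPROX_NONE)[0],key=cv2.contourArea)[:,0]
    r=cv2.minAreaRect((g(q,z)[:,:2]*1e3).astype(np.float32));b=cv2.boxPoints(r);d=b[1]-b[0];e=b[2]-b[1]
    print(n,'px',q.min(0),q.max(0),'ctr',np.round(r[0],1),np.linalg.norm(d).round(1),np.degrees(np.arctan2(d[1],d[0])).round(2),np.linalg.norm(e).round(1));return q
if __name__=='__main__':
    fit((100,120,30),(130,255,255),(235,325,60,115),.066,'blue')
    fit((0,0,0),(180,255,90),(246,262,115,206),.046,'railL')
    fit((0,0,0),(180,255,90),(298,313,115,206),.046,'railR')
    fit((10,90,60),(28,255,255),(268,292,109,132),.051,'nose')
    fit((45,60,10),(90,255,255),(240,320,200,245),status.get_obs()['position'][2]+.011,'wax')
    print('nose tip',g([[279.5,127]],.051),'pad face bottom',g([[260,112],[300,112]],.058))
    cv2.imwrite('pics/jz.png',cv2.resize(im[45:315,220:340],None,fx=2.2*1,fy=2.2,interpolation=cv2.INTER_CUBIC))
    cv2.imwrite('pics/jz2.png',cv2.resize(im[60:140,230:330],None,fx=7,fy=7,interpolation=cv2.INTER_CUBIC))
E
python3 j.py
```

```text
blue px [247  71] [309 108] ctr [ 378.4 -209.2] 51.5 -84.68 29.1
railL px [250 118] [258 200] ctr [ 440.  -227.1] 6.2 -84.04 76.7
railR px [302 117] [308 186] ctr [ 428.2 -179.5] 5.8 -83.67 63.8
nose px [275 109] [283 126] ctr [ 399.6 -206.7] 7.2 -84.71 14.7
wax px [249 209] [311 244] ctr [ 463.8 -200. ] 34.4 -84.72 20.0
nose tip [[ 0.40770491 -0.20551849  0.051     ]] pad face bottom [[ 0.39689763 -0.22355185  0.058     ]
 [ 0.39368453 -0.18889625  0.058     ]]
```

View pics/jz2.png

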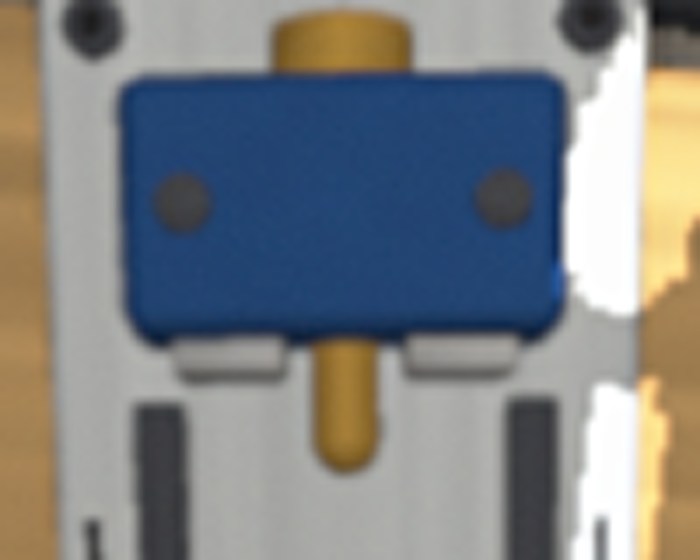

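```bash
python3 -c "
from h import *
go([.4516,-.2016,.060],185.3)"
```

```text
t 6.43 dpos [0.0308, -0.0006, 0.1002] drot [0.02, -0.03, 0.01]
```

Call:
{"method": "arm_command", "body": {
  "delta_rot": [
    [0, 0, 0],
    [0, 0, 0],
    [0, 0, 0],
    [0, 0, 0],
    [0, 0, 0],
    [0, 0, 0],
    [0, 0, 0],
    [0, 0, 0],
    [0, 0, 0],
    [0, 0, 0]
  ],
  "delta_pos": [
    [0.015, -0.0006, 0.005],
    [0.03, -0.0006, 0.02],
    [0.031, -0.0006, 0.04],
    [0.031, -0.0006, 0.06],
    [0.031, -0.0006, 0.08],
    [0.031, -0.0006, 0.09],
    [0.031, -0.0006, 0.097],
    [0.031, -0.0006, 0.1],
    [0.031, -0.0006, 0.1],
    [0.031, -0.0006, 0.1]
  ],
  "gripper": [1, 1, 1, 1, 1, 1, 1, 1, 1, 1]
}}

```text
time: 7.27
position: [0.4521, -0.2027, 0.0608]
tool_rot: [-0.046, 0.999, -0.0, 0.0]
ft_force: [-0.2, -1.2, 0.3]
grip_width: 0.0335
grip_force: 25.0
```

```bash
python3 w.py wr3;python3 -c "
from h import *
from j import *
s=status.get_obs();print(s['ft_force']);go([.4516,-.2016,.0483],185.3)
fit((45,60,10),(90,255,255),(220,340,150,245),s['position'][2]+.011,'wax')
cv2.imwrite('pics/w3z.png',cv2.resize(im[20:270,200:360],None,fx=2.4,fy=2.4))"
```

```text
[ 0.45213583 -0.20269223  0.06078263] [[-0.0, -0.97, -0.244, 0.066], [1.0, -0.0, -0.0, -0.0], [0.0, -0.244, 0.97, -0.163], [0.0, 0.0, 0.0, 1.0]]
[ 1.36482454 -0.2715992   0.52581606]
t 7.32 dpos [0.0006, 0.0013, 0.0127] drot [-0.07, 0.07, -0.01]
wax px [249 209] [311 244] ctr [ 433.8 -204.5] 34.4 -84.69 20.0
```

View pics/w3z.png

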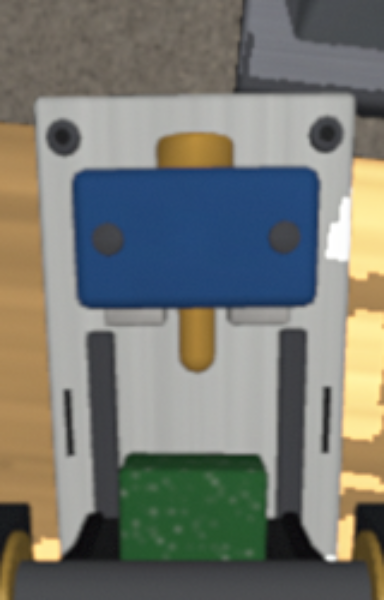

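The crop shows the wax above the channel between the rails (inner edges ≈117 and 281), nose at (197,370), wax front edge at row ~460. It is clear of the plunger. Checking the midline again in this closer view.

```bash
python3 -c "
from j import *
a=fit((0,0,0),(180,255,90),(232,252,150,235),.046,'L');b=fit((0,0,0),(180,255,90),(310,332,150,235),.046,'R')
fit((10,90,60),(28,255,255),(268,296,148,180),.051,'nose')
n=np.array([.0924,-.9957])
for y in(165,185,205):
    r=[]
    for q in(a,b):
        s=q[q[:,1]==y][:,0]; p=g([[s.min()-.5,y],[s.max()+.5,y]],.046)[:,:2]@n; r+=list(p)
    print(y,np.round(r,4),'mid',np.mean(r).round(4))
q=fit((45,60,10),(90,255,255),(220,340,150,245),.0718,'wax')
for y in(225,235): s=q[q[:,1]==y][:,0];print('wax lat',g([[s.min()-.5,y],[s.max()+.5,y]],.0718)[:,:2]@n)
"
```

```text
L px [237 158] [251 234] ctr [ 424.9 -228.1] 9.0 -86.13 48.5
R px [315 157] [327 234] ctr [ 420.1 -180.3] 6.6 -84.09 49.0
nose px [275 148] [288 174] ctr [ 400.1 -206.8] 7.7 -84.7 15.2
165 [0.2702 0.2635 0.2216 0.2155] mid 0.2427
185 [0.27   0.2638 0.2219 0.2151] mid 0.2427
205 [0.2704 0.2635 0.2215 0.2152] mid 0.2427
wax px [249 209] [311 244] ctr [ 433.9 -204.5] 34.4 -84.69 20.0
wax lat [0.25930047 0.22710541]
wax lat [0.26054377 0.22695512]
```

Call:
{"method": "arm_command", "body": {
  "delta_rot": [
    [0, 0, 0],
    [0, 0, 0],
    [0, 0, 0],
    [0, 0, 0],
    [0, 0, 0],
    [0, 0, 0],
    [0, 0, 0],
    [0, 0, 0],
    [0, 0, 0]
  ],
  "delta_pos": [
    [0, 0.0008, 0.003],
    [0, 0.0008, 0.006],
    [0, 0.0008, 0.009],
    [0, 0.0008, 0.0105],
    [0, 0.0008, 0.012],
    [0, 0.0008, 0.0125],
    [0, 0.0008, 0.0125],
    [0, 0.0008, 0.0125],
    [0, 0.0008, 0.0125]
  ],
  "gripper": [1, 1, 1, 1, 1, 1, 1, 1, 1]
}}

```text
time: 8.07
position: [0.4515, -0.2016, 0.0482]
tool_rot: [-0.046, 0.999, -0.0, 0.0]
ft_force: [-0.4, 1.1, 6.5]
grip_width: 0.0336
grip_force: 25.0
```

Call:
{"method": "arm_command", "body": {
  "delta_rot": [
    [0, 0, 0],
    [0, 0, 0],
    [0, 0, 0],
    [0, 0, 0],
    [0, 0, 0],
    [0, 0, 0]
  ],
  "delta_pos": [
    [0, 0, -0.0002],
    [0, 0, -0.0002],
    [0, 0, -0.0002],
    [0, 0, -0.0002],
    [0, 0, -0.0002],
    [0, 0, -0.0002]
  ],
  "gripper": [1, 1, 1, 1, 1, 1]
}}

```text
time: 8.57
position: [0.4515, -0.2016, 0.0482]
tool_rot: [-0.046, 0.999, 0.0, -0.0]
ft_force: [-1.4, 0.8, 5.5]
grip_width: 0.0331
grip_force: 25.0
```

```bash
python3 w.py wr4;python3 -c "
from j import *
s=status.get_obs();print(s['ft_force'],s['position'])
q=fit((45,60,10),(90,255,255),(220,340,150,245),.060,'wax')
n=np.array([.0924,-.9957])
for y in(225,235): t=q[q[:,1]==y][:,0];print('wax lat',(g([[t.min()-.5,y],[t.max()+.5,y]],.060)[:,:2]@n).round(4))
fit((10,90,60),(28,255,255),(262,300,150,195),.051,'nose')
"
```

```text
[ 0.45146826 -0.20162763  0.04824781] [[-0.0, -0.97, -0.244, 0.066], [1.0, -0.0, -0.0, -0.0], [0.0, -0.244, 0.97, -0.163], [0.0, 0.0, 0.0, 1.0]]
[-0.54862636  0.37744614  5.74118212] [ 0.45144585 -0.20160566  0.04822392]
wax px [249 209] [312 244] ctr [ 433.  -203.3] 34.7 -84.72 19.9
wax lat [0.2581 0.2261]
wax lat [0.2593 0.2259]
nose px [272 151] [287 178] ctr [ 400.4 -206.8] 8.2 -84.39 14.7
```

Call:
{"method": "arm_command", "body": {
  "delta_rot": [
    [0, 0, 0],
    [0, 0, 0],
    [0, 0, 0],
    [0, 0, 0],
    [0, 0, 0],
    [0, 0, 0],
    [0, 0, 0],
    [0, 0, 0],
    [0, 0, 0],
    [0, 0, 0],
    [0, 0, 0],
    [0, 0, 0]
  ],
  "delta_pos": [
    [0, 0, -0.0006],
    [0.002, 0, -0.0006],
    [0.004, 0, -0.0006],
    [0.006, 0, -0.0006],
    [0.008, 0, -0.0006],
    [0.01, 0, -0.0006],
    [0.012, 0, -0.0006],
    [0.014, 0, -0.0006],
    [0.016, 0, -0.0006],
    [0.018, 0, -0.0006],
    [0.019, 0, -0.0006],
    [0.02, 0, -0.0006]
  ],
  "gripper": [1, 1, 1, 1, 1, 1, 1, 1, 1, 1, 1, 1]
}}

```text
time: 9.62
position: [0.4322, -0.2036, 0.0486]
tool_rot: [-0.046, 0.999, -0.0, 0.001]
ft_force: [2.5, 1.1, -0.5]
grip_width: 0.0335
grip_force: 25.0
```

Call:
{"method": "arm_command", "body": {
  "delta_rot": [
    [0, 0, 0],
    [0, 0, 0],
    [0, 0, 0],
    [0, 0, 0],
    [0, 0, 0],
    [0, 0, 0]
  ],
  "delta_pos": [
    [0.001, 0, 0],
    [0.002, 0, 0],
    [0.003, 0, 0],
    [0.004, 0, 0],
    [0.004, 0, 0],
    [0.004, 0, 0]
  ],
  "gripper": [1, 1, 1, 1, 1, 1]
}}

```text
time: 10.12
position: [0.4281, -0.2041, 0.0486]
tool_rot: [-0.046, 0.999, -0.0, 0.0]
ft_force: [4.1, 1.8, -1.0]
grip_width: 0.0339
grip_force: 25.0
```

Call:
{"method": "arm_command", "body": {
  "delta_rot": [
    [0, 0, 0],
    [0, 0, 0],
    [0, 0, 0],
    [0, 0, 0],
    [0, 0, 0]
  ],
  "delta_pos": [
    [0.001, 0, 0],
    [0.002, 0, 0],
    [0.003, 0, 0],
    [0.003, 0, 0],
    [0.003, 0, 0]
  ],
  "gripper": [1, 1, 1, 1, 1]
}}

```text
time: 10.53
position: [0.4251, -0.2044, 0.0486]
tool_rot: [-0.046, 0.999, -0.0, 0.0]
ft_force: [5.0, 3.4, -0.6]
grip_width: 0.0339
grip_force: 25.0
```

```bash
python3 w.py wr5;python3 -c "
from j import *
s=status.get_obs();print(s['ft_force'],s['position'])
q=fit((45,60,10),(90,255,255),(220,340,150,245),.060,'wax')
cv2.imwrite('pics/w5z.png',cv2.resize(im[80:270,200:360],None,fx=3,fy=3))"
```

```text
[ 0.42505204 -0.20439646  0.04864398] [[-0.0, -0.97, -0.244, 0.066], [1.0, -0.0, -0.0, -0.0], [0.0, -0.244, 0.97, -0.163], [0.0, 0.0, 0.0, 1.0]]
[ 5.071705    2.69700742 -0.49204154] [ 0.42502807 -0.20436715  0.04861998]
wax px [249 209] [312 244] ctr [ 406.6 -206. ] 34.8 -84.73 20.0
```

View pics/w5z.png

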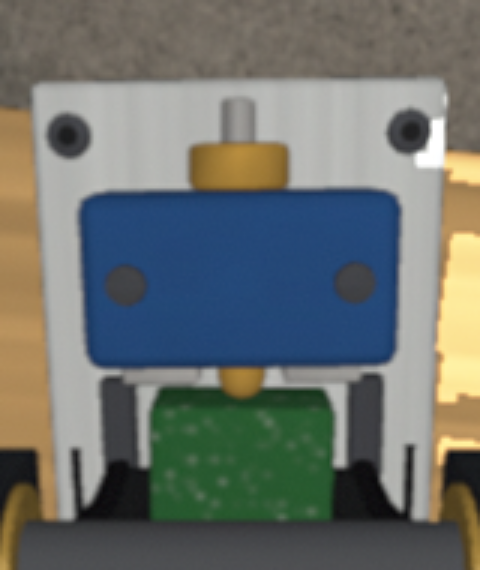

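The crop shows the wax square to the pads, the plunger partly in (its rod is out at the back), and about 4 mm left to the pads.

Call:
{"method": "arm_command", "body": {
  "delta_rot": [
    [0, 0, 0],
    [0, 0, 0],
    [0, 0, 0],
    [0, 0, 0],
    [0, 0, 0],
    [0, 0, 0]
  ],
  "delta_pos": [
    [0.0007, 0, 0],
    [0.0014, 0, 0],
    [0.0021, 0, 0],
    [0.0028, 0, 0],
    [0.003, 0, 0],
    [0.003, 0, 0]
  ],
  "gripper": [1, 1, 1, 1, 1, 1]
}}

```text
time: 11.08
position: [0.4223, -0.2047, 0.0487]
tool_rot: [-0.046, 0.999, -0.0, 0.001]
ft_force: [6.2, 2.2, 0.4]
grip_width: 0.0336
grip_force: 25.0
```

Call:
{"method": "arm_command", "body": {
  "delta_rot": [
    [0, 0, 0],
    [0, 0, 0],
    [0, 0, 0],
    [0, 0, 0]
  ],
  "delta_pos": [
    [0.0005, 0, 0],
    [0.001, 0, 0],
    [0.001, 0, 0],
    [0.001, 0, 0]
  ],
  "gripper": [1, 1, 1, 1]
}}

```text
time: 11.42
position: [0.4215, -0.2048, 0.0487]
tool_rot: [-0.046, 0.999, -0.0, 0.001]
ft_force: [6.0, 2.2, -0.5]
grip_width: 0.0337
grip_force: 25.0
```

Call:
{"method": "arm_command", "body": {
  "delta_rot": [
    [0, 0, 0],
    [0, 0, 0],
    [0, 0, 0],
    [0, 0, 0]
  ],
  "delta_pos": [
    [0.0005, 0, 0],
    [0.001, 0, 0],
    [0.001, 0, 0],
    [0.001, 0, 0]
  ],
  "gripper": [1, 1, 1, 1]
}}

```text
time: 11.75
position: [0.4214, -0.2049, 0.0487]
tool_rot: [-0.045, 0.999, -0.001, 0.002]
ft_force: [9.1, 4.9, -2.1]
grip_width: 0.0335
grip_force: 25.0
```

Call:
{"method": "arm_command", "body": {
  "delta_rot": [
    [0, 0, 0],
    [0, 0, 0],
    [0, 0, 0],
    [0, 0, 0]
  ],
  "delta_pos": [
    [0.0005, 0, 0],
    [0.001, 0, 0],
    [0.001, 0, 0],
    [0.001, 0, 0]
  ],
  "gripper": [1, 1, 1, 1]
}}

```text
time: 12.08
position: [0.4213, -0.2049, 0.0488]
tool_rot: [-0.045, 0.999, -0.001, 0.003]
ft_force: [11.1, 6.4, -1.7]
grip_width: 0.0338
grip_force: 25.0
```

```bash
python3 w.py wr6;python3 -c "
from j import *
s=status.get_obs();print(s['ft_force'],s['moment'],s['position'],R.from_quat(s['tool_rot']).as_euler('xyz',True))
q=fit((45,60,10),(90,255,255),(220,340,150,245),.060,'wax')
n=np.array([.0924,-.9957])
for y in(225,235): t=q[q[:,1]==y][:,0];print('wax lat',(g([[t.min()-.5,y],[t.max()+.5,y]],.060)[:,:2]@n).round(4))
cv2.imwrite('pics/w6z.png',cv2.resize(im[80:270,200:360],None,fx=3,fy=3))"
```

```text
[ 0.42130262 -0.2048983   0.04880519] [[-0.0, -0.97, -0.244, 0.066], [1.0, -0.0, -0.0, -0.0], [0.0, -0.244, 0.97, -0.163], [0.0, 0.0, 0.0, 1.0]]
[11.77180963  6.75844084 -2.00630715] [ 1.33701196 -2.20957388 -0.10270073] [ 0.42130211 -0.20491568  0.04880526] [-179.89800177    0.29228251 -174.83943973]
wax px [249 210] [312 244] ctr [ 403.2 -206.5] 34.8 -84.81 19.5
wax lat [0.2586 0.2264]
wax lat [0.2598 0.2263]
```

View pics/w6z.png

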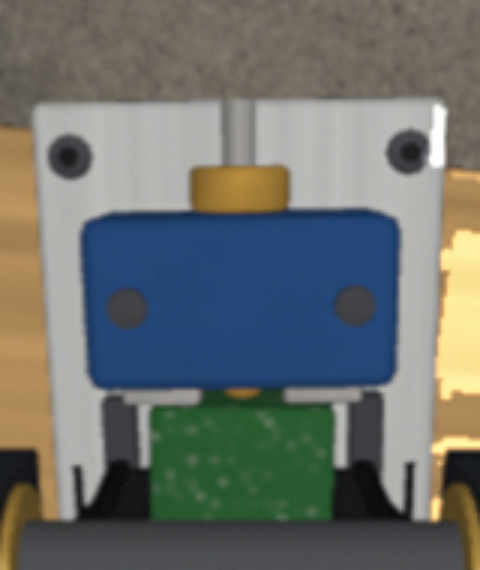

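The wax front lies against both pads, square and centred, with only a sliver of the nose visible. I'll hold briefly to confirm it's steady.

Call:
{"method": "arm_command", "body": {
  "delta_rot": [
    [0, 0, 0],
    [0, 0, 0],
    [0, 0, 0],
    [0, 0, 0],
    [0, 0, 0],
    [0, 0, 0],
    [0, 0, 0],
    [0, 0, 0]
  ],
  "delta_pos": [
    [0.0004, 0, 0],
    [0.0004, 0, 0],
    [0.0004, 0, 0],
    [0.0004, 0, 0],
    [0.0004, 0, 0],
    [0.0004, 0, 0],
    [0.0004, 0, 0],
    [0.0004, 0, 0]
  ],
  "gripper": [1, 1, 1, 1, 1, 1, 1, 1]
}}

```text
time: 12.8
position: [0.4213, -0.2049, 0.0488]
tool_rot: [-0.045, 0.999, -0.001, 0.003]
ft_force: [12.6, 7.5, -2.4]
grip_width: 0.0342
grip_force: 25.0
```

Call:
{"method": "arm_command", "body": {
  "delta_rot": [
    [0, 0, 0],
    [0, 0, 0],
    [0, 0, 0],
    [0, 0, 0],
    [0, 0, 0],
    [0, 0, 0],
    [0, 0, 0],
    [0, 0, 0]
  ],
  "delta_pos": [
    [0, 0, 0],
    [0, 0, 0],
    [0, 0, 0],
    [0, 0, 0],
    [0, 0, 0],
    [0, 0, 0],
    [0, 0, 0],
    [0, 0, 0]
  ],
  "gripper": [1, 1, 1, 1, 1, 1, 1, 1]
}}

```text
time: 13.47
position: [0.4213, -0.205, 0.0488]
tool_rot: [-0.045, 0.999, -0.001, 0.003]
ft_force: [13.0, 8.9, -1.2]
grip_width: 0.0338
grip_force: 25.0
```

Steady, pressed home with about 13 N in total (about 6 N on the pads). Handing in.

```bash
python3 -c "
from rig import robot
print(robot.hand_in())"
```

```text
the job is handed in; nothing more can be done
None
```

The job is handed in: at about 13.5 s the wax block lay square against both stop pads, still gripped at 25 N with a steady push of about 13 N (an estimated 6 N of it on the pads), and I kept clear of the bystanders; no verdict was returned.

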